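# Press a tub-lid hinge pin home with bench locking pliers

### The arm

A 6-joint arm with a two-finger parallel gripper is mounted at the origin on the work surface. World frame = base frame: x ahead of the robot, y to its left, z up, the work surface at z = 0. Lengths are in m, angles in rad, forces in N, time in s.
With the tool pointing down it reaches from about 0.35 to 0.975 m from the base axis. Payload 4.9 kg.
Tool frame: the origin (TCP) lies on the centre line of the jaws, within the pads' length; the fingertips stand ctrl.nose_length ahead of it and the grasp point (between the pads) lies 2 mm behind it (ctrl.nose_length is the distance from the TCP to the fingertips, in m); z points along the fingers, y is the direction in which the jaws open and shut (so a half turn about z gives the same grasp; the last joint's range is limited). The gripper opens to 85 mm and grips with 20 to 120 N. Pads are 22 mm wide; open, the fingers measure 114 mm over their backs; the gripper's body (76 mm by 85 mm) begins 54 mm behind the grasp point. The pads swing forward as they close: fully open they stand 13 mm farther back than shut.
Start: joints at [-1.376, 0.053, 1.613, -0, 1.476, -0.119], TCP at [0.193, -0.594, 0.248] pointing down, gripper open.
Joint ranges: [-3.01, 3.01], [-1.01, 2.22], [0.06, 2.58], [-1.02, 4.17], [0.09, 2.62], [-3.14, 3.14]. Speed limits (rad/s): [2.57, 2.57, 3.14, 3.14, 3.14, 3.14].

### API

Orientations are given as a rotation vector (axis times angle).
In Python, from station import sensors, get_image, order, ctrl gives the robot as it stands.
- The arm moves only by the tool move_arm, never from a script. Its argument "increments" is a list of rows, each a list of 5 numbers: the shift along the tool's x, y, z in cm, then the turn about the tool's z in degrees, then the finger opening in cm, from 0 to 8.54. In form: [[dx, dy, dz, twist, gripper], ...]. A call has 1 to 5 rows; each row is the pose to reach, as a shift and turn from the pose commanded when the call began, along the tool's axes at that moment; what a row does not reach only later rows make up. A row lasts 1/8 s, in which the tool goes at most 62.5 mm and 10.7 degrees, less where a joint would pass 70% of its speed; a pose out of reach is approached as far as the arm can. A call with a gripper value outside its range is refused whole. The fingers move at their own pace and stop on an object; "newtons" is the grip in N (left out, the last holds). Time passes only in rows, so rows that repeat a pose let the fingers close. It gives the time, the measured TCP pose, the force and the opening at its end, in the units of the state.
- sensors.get_obs(): the state, without advancing time (a new reading comes with each control period).
- get_image(name): name is "side" or "top"; returns a dict with "image" (480x640x3 uint8, red, green, blue), "K" (3x3 intrinsics, pixels), "R" (3x3) and "t" (3): a world point X has camera coordinates R X + t. Camera axes: x right, y down, z forward; pixel columns grow to the right and rows downward; lengths in m; the calibration is good to about 2 mm. A picture is of the moment at which its call begins. There is no depth.
- order.finish_job(): hands the job in, once; it reports no verdict.
The state is a dict: "t": time; "q": joint angles; "dq": joint speeds; "effort": joint torques, N m; "tool_pos": TCP position; "tool_rot": TCP orientation; "contact_force": force on the tool from outside, world axes, zero at the start; "wrist_torque": the same for the moment, N m; "opening": finger opening in m.
Only numpy, scipy, OpenCV 4.12 (cv2) and the standard library are available. Lean on these libraries where they do the work, as an engineer would, in place of code of your own. Each camera call takes 0.05 s, during which the arm holds its last target.

### The job

Press the brass hinge pin into the white hinge block of the clear tub lid with the blue-handled locking pliers that hold it: squeeze the two blue handles together until they lock and stay shut with your hand off them. Then free the pliers by pushing down their red release lever, so that the handles spring open again, and take your hand away. Leave the orange-handled pliers alone.

Things in the scene. Friction and masses are not known exactly. Their poses are not given: they have to be found in the camera images.
- blue: Bench locking pliers with two blue handles, bolted to the table. Origin on the table under the steel head, z up; +x from the head to the jaws and clear lid, -x back along the handles. Head: x -35 to 20 mm, 50 mm wide, 76 high. Base plate: x -60 to 110, 90 wide, 10 high; lid (110 wide, top 47 high) to x 160. White hinge block: x 30 to 60, y -18 to 18, top z 75; its hole opens on the +y side.
- blue_grip (a point): Point midway between the blue handles where to squeeze them: x = -95, y = 0, z = 60 mm in blue, same axes. Handles: mirrored about y = 0, 10 mm thick, z 48 to 72 mm, blue from 36 mm ahead (+x) to 42 mm behind. Put a finger outside each, closing along y: 65 mm over the outsides open, 34 locked. Between them a fixed 6 mm spine; nothing beneath but the table.
- blue_squeeze (a joint): Swing of each blue handle in rad (both move together, pivots 65 mm ahead of blue_grip): 0 = open, held by springs; 0.185 = dead centre; 0.22 = locked at the stop. It takes up to about 10 N on each handle at the grip; past 0.185 it snaps on to 0.22 by itself and stays. The jaws close with it and push the pin in.
- blue_paddle: Red release lever of the blue pliers. Origin on its hinge, at x -147, z 64 mm in blue; x towards the head. Its red plate, 34 x 28 x 5 mm, has the centre of its top at x -27, z 2.5 mm in the lever's own frame. Pliers open: level, at a firm stop. Locked: raised 0.6 rad, free end up, plate centre 15 mm higher. Pushed down there by 6 mm or more (2 to 4 N), the pliers spring open.
- pin: Brass hinge pin, 12 mm diameter, 30 mm long along its y axis; origin at its centre. It lies in the hole of the white block, at x 45, z 60 mm in blue; at first at y = 12 mm there, 9 mm proud of the block's +y face; pressed home at y = 2 to 5 mm, up to 2 mm proud. The jaw beside it pushes it in as the handles close.
- orange_squeeze (a joint): Handle swing of a second, like pair of bench pliers with orange handles, empty jaws and a red lever of its own, not to be squeezed: 0 = open, 0.22 rad = locked.

How it is judged:
By the outcome, as a careful person would: the job done as asked, in the order asked, and still so for the second after the job is handed in, with the robot touching nothing.
It also fails if it takes over 38 s, if anything falls off the work surface, if the arm or the gripper's body presses on something with over 40 N, if the wrist force passes 120 N, or if a joint passes its speed limit or range.

## Working session

There is one attempt and no reset: what is moved stays moved. The work goes in short steps, Python scripts to look and compute and a tool call to move; the robot and the scene stay as the last step left them, time stands still between calls to the robot, and variables do not carry over. Pictures are saved under pics/ and viewed, and the job is handed in when it is done.

Besides the shell and the picture viewer there is one more tool, called after "Emit:" as name(argument=value, ...) on one line, values as JSON. move_arm: Moves the arm, as the interface text tells. Its arguments: {"type":"object","properties":{"increments":{"type":"array"},"newtons":{"type":"number"}},"required":["increments"]}

```bash
mkdir -p pics; ls; cat > h.py <<'E'
import numpy as np, cv2, json
from station import sensors, get_image, order, ctrl
def grab(n,f):
    d=get_image(n); cv2.imwrite('pics/'+f+'.png',d['image'][:,:,::-1]); np.savez('pics/'+f+'.npz',**{k:np.array(v) for k,v in d.items()}); return d
def load(f): return np.load('pics/'+f+'.npz')
def ray(d,u,v):
    K,R,t=d['K'],d['R'],d['t']; c=-R.T@t; r=R.T@np.linalg.solve(K,[u,v,1.]); return c,r
def onz(d,u,v,z):
    c,r=ray(d,u,v); return c+r*(z-c[2])/r[2]
def proj(d,X):
    p=d['K']@(d['R']@np.array(X)+d['t']); return p[:2]/p[2]
E
python3 - <<'E'
from h import *
for n in ('top','side'): 
    d=grab(n,n+'0'); print(n,-d['R'].T@d['t'])
print(ctrl.nose_length, sensors.get_obs())
E
```

```text
pics
top [ 0.50950645 -0.0200898   1.03109761]
side [0.34512921 0.5364692  0.48920853]
0.017 {'t': 0.1, 'q': array([-1.37599700e+00,  5.32697892e-02,  1.61410998e+00, -7.50594952e-06,
        1.47596699e+00, -1.19014982e-01]), 'dq': array([ 6.77908956e-05, -2.02931861e-03, -4.45693554e-03,  1.87199260e-03,
        7.11255070e-04,  1.66834259e-03]), 'effort': array([ 2.16581925e-04, -3.94904280e+01, -3.71365857e+01, -1.59994679e-04,
        3.92736692e-03, -4.77913282e-07]), 'tool_pos': array([ 0.1928218 , -0.5939817 ,  0.24722687]), 'tool_rot': array([-3.10126795e+00, -4.90645416e-01,  1.16043971e-04]), 'contact_force': array([ 0.571803  , -0.21704627, -0.0047854 ]), 'wrist_torque': array([-0.01569086, -0.00815278,  0.02203723]), 'opening': 0.08521213100039518}
```

View pics/top0.png

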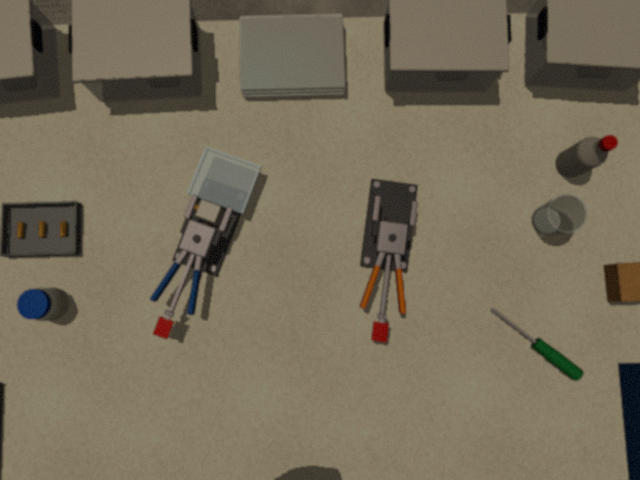

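View pics/side0.png

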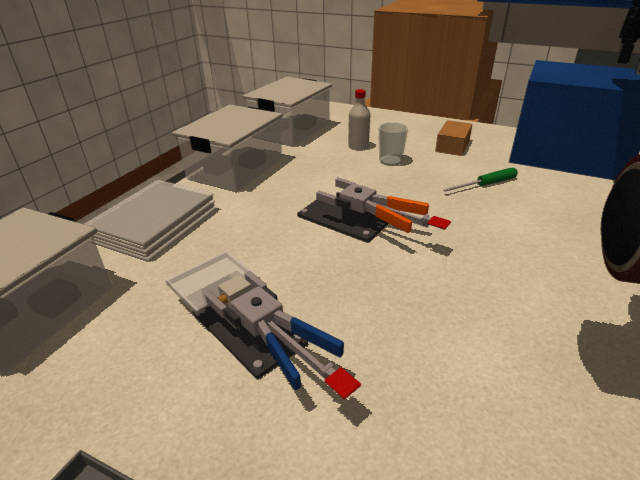

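The top view shows the blue pliers' head at about (197,238), its handles at (165,282) and (194,293), and its red plate at (164,327). The orange pliers are on the right, with their head at (392,238). Next I'll measure the blue pliers with masks.

```bash
cat >> h.py <<'E'
def comps(img,col,amin=25):
    hsv=cv2.cvtColor(np.ascontiguousarray(img),cv2.COLOR_RGB2HSV)
    if col=='red': m=cv2.inRange(hsv,(0,170,80),(5,255,255))|cv2.inRange(hsv,(174,170,80),(180,255,255))
    if col=='blue': m=cv2.inRange(hsv,(100,130,40),(125,255,255))
    n,l,s,c=cv2.connectedComponentsWithStats(m)
    return [(c[i].round(1),s[i],l==i) for i in range(1,n) if s[i][4]>=amin]
E
python3 - <<'E'
from h import *
T=load('top0');S=load('side0')
for nm,d in (('top',T),('side',S)):
    for col in('red','blue'):
        for c,s,m in comps(d['image'],col):
            r=cv2.minAreaRect(cv2.findContours(m.astype(np.uint8),0,2)[0][0])
            print(nm,col,c,s,[np.round(x,1) for x in r])
            if nm=='top': print('   ',onz(d,*r[0],.0665 if col=='red' else .072).round(4),[onz(d,*p,.0665 if col=='red' else .072)[:2].round(4).tolist() for p in cv2.boxPoints(r)])
E
```

```text
top red [609.5 142. ] [603 136  14  14 153] [array([609.5, 142.5]), array([13., 13.]), np.float64(90.0)]
    [ 0.7829 -0.5798  0.0665] [[0.7955, -0.569], [0.7948, -0.5929], [0.7704, -0.5906], [0.7711, -0.5667]]
top red [163.  327.5] [154 318  19  20 249] [array([163. , 327.3]), array([14.3, 17.9]), np.float64(20.6)]
    [0.4739 0.2338 0.0665] [[0.4643, 0.2508], [0.4929, 0.24], [0.4835, 0.2167], [0.455, 0.2276]]
top red [379.9 331.8] [372 322  16  20 264] [array([379.8, 331.7]), array([14.8, 18.5]), np.float64(4.8)]
    [ 0.4548 -0.1441  0.0665] [[0.4404, -0.1292], [0.4721, -0.1333], [0.4692, -0.159], [0.4375, -0.1548]]
top blue [164.2 281.7] [152 264  26  36 170] [array([164.2, 281.7]), array([ 4.2, 42.4]), np.float64(33.3)]
    [0.553  0.2303 0.072 ] [[0.5248, 0.2535], [0.5856, 0.213], [0.5814, 0.207], [0.5207, 0.2475]]
top blue [193.3 292.4] [188 271  11  43 196] [array([193.3, 292. ]), array([ 5. , 42.4]), np.float64(9.0)]
    [0.5334 0.1797 0.072 ] [[0.4981, 0.1899], [0.5706, 0.1781], [0.569, 0.1694], [0.4965, 0.1813]]
top blue [ 32.9 303.7] [ 18 290  30  28 692] [array([ 32.5, 3
[... 210 characters left out ...]
, array([8., 9.]), np.float64(90.0)]
side red [438.6 222. ] [427 216  24  13 184] [array([438.6, 221.8]), array([21.8,  9.5]), np.float64(18.4)]
side red [342.2 382.5] [325 367  36  32 618] [array([342.2, 382.3]), array([30.1, 22.4]), np.float64(41.6)]
side blue [564.1   2.7] [480   0 154   8 534] [array([556.6,   1.2]), array([153.1,   6.1]), np.float64(2.7)]
side blue [573.3 118.9] [  510    60   130   119 11093] [array([580.7, 116.5]), array([125.9, 112. ]), np.float64(9.5)]
side blue [316.7 336.6] [291 318  52  38 815] [array([316.4, 336.7]), array([60.4, 14.3]), np.float64(26.6)]
side blue [283.  360.3] [266 333  34  56 681] [array([283.1, 360.4]), array([61.9, 12.4]), np.float64(58.0)]
```

```bash
python3 - <<'E'
from h import *
T=load('top0');S=load('side0')
a=cv2.resize(T['image'][140:350,130:280,::-1],None,fx=4,fy=4,interpolation=cv2.INTER_CUBIC)[:,:,:]
cv2.imwrite('pics/z1.png',cv2.resize(a,(428,600)))
b=cv2.resize(S['image'][240:420,160:380,::-1],None,fx=3.3,fy=3.3,interpolation=cv2.INTER_CUBIC);cv2.imwrite('pics/z2.png',b)
# least squares with correspondences top view: blue pose x,y,yaw
from scipy.optimize import least_squares
obs=[(T,(163.0,327.4),(-174,0,66.5)),(S,(342.2,382.4),(-174,0,65))]
def mid(d,ps,z): return np.mean([onz(d,*p,z) for p in ps],0)
hm=mid(T,[(164.2,281.7),(193.3,292.2)],.071); hs=mid(S,[(316.5,336.6),(283,360.3)],.062)
pt=onz(T,163,327.4,.0665);ps=onz(S,342.2,382.4,.065)
print(hm,hs,pt,ps)
for a,b in((hm,pt),(hs,ps)):
    v=a-b; print(np.degrees(np.arctan2(v[1],v[0])),np.hypot(*v[:2]))
E
```

```text
[0.5430652  0.20526926 0.071     ] [0.54000018 0.21037117 0.062     ] [0.47375066 0.23376597 0.0665    ] [0.47136937 0.23750857 0.065     ]
-22.348630399349688 0.07494376701576241
-21.574408011263166 0.07380126245868308
```

View pics/z1.png

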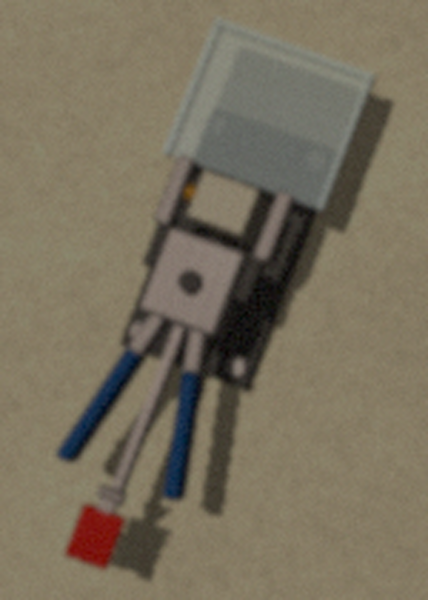

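View pics/z2.png

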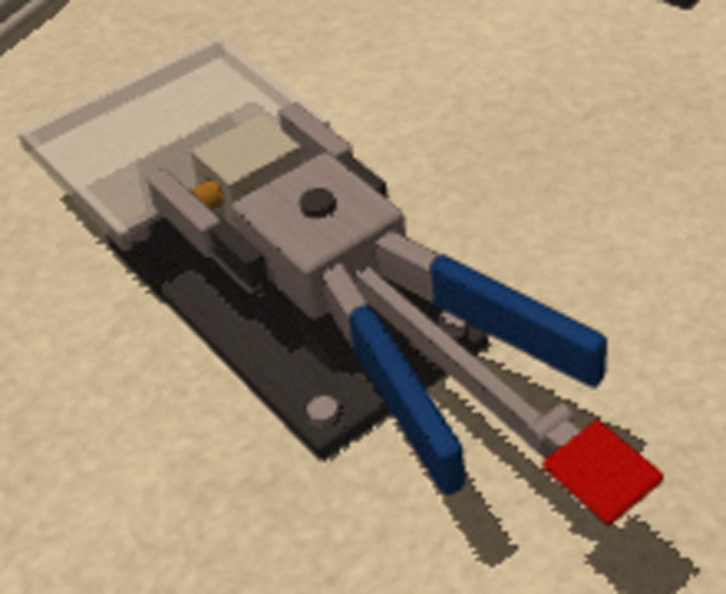

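```bash
python3 - <<'E'
from h import *
T=load('top0');S=load('side0')
hc=onz(T,196.8,237.7,.076); pt=onz(T,163,327.4,.0665); v=hc-pt
print(hc,np.degrees(np.arctan2(v[1],v[0])),np.hypot(*v[:2]))
# side head top corners z2/3.3+(160,240)
c=[(333,155),(404,215),(316,270),(234,202)]
hs=np.mean([onz(S,160+x/3.3,240+y/3.3,.076) for x,y in c],0)
ps=onz(S,160+604/3.3,240+468/3.3,.0665); v=hs-ps
print(hs,ps,np.degrees(np.arctan2(v[1],v[0])),np.hypot(*v[:2]))
for yaw in(-21.7,):
    u=np.array([np.cos(np.radians(yaw)),np.sin(np.radians(yaw))])
    for p,x in((hc,-7.5),(pt,-174),(hs,-7.5),(ps,-174)): print('origin',p[:2]-u*x/1000,'grip',p[:2]+u*(-95-x)/1000)
    print(proj(T,[0,0,0]))
E
```

```text
[0.62837562 0.17227297 0.076     ] -21.687285336549262 0.1664039268643784
[0.62254464 0.17596562 0.076     ] [0.4703857  0.23744324 0.0665    ] -22.000458021013593 0.16410923465007127
origin [0.63534412 0.16949987] grip [0.54707652 0.20462581]
origin [0.63541973 0.16943003] grip [0.54715214 0.20455598]
origin [0.62951313 0.17319252] grip [0.54124554 0.20831846]
origin [0.63205476 0.1731073 ] grip [0.54378717 0.20823324]
[305.00111836 592.99855825]
```

```bash
cat >> h.py <<'E'
from scipy.spatial.transform import Rotation as Ro
YAW=np.radians(-21.7); U=np.array([np.cos(YAW),np.sin(YAW),0]); V=np.array([-U[1],U[0],0]); O=np.array([.634,.1713,0])
def b2w(x,y,z): return O+(U*x+V*y)/1000+np.array([0,0,z/1000])
def plan(p,twist=True):
    o=sensors.get_obs(); R=Ro.from_rotvec(o['tool_rot']).as_matrix()
    d=R.T@(np.array(p)-o['tool_pos'])*100
    u=R.T@U; a=np.degrees(np.arctan2(u[1],u[0])); a=(a+90)%180-90
    print('t',o['t'],'inc cm',d.round(2),'twist',round(a,1),'tool x',R[:,0].round(3),'y',R[:,1].round(3),'z',R[:,2].round(4),'q6',o['q'][5], 'F',o['contact_force'].round(1),'op',o['opening'])
    q=R.T@(o['tool_pos']-O)
    return d
E
python3 - <<'E'
from h import *
S=load('side0')
print(onz(S,513,160,0),onz(S,527,65,.15),onz(S,527,65,.2),b2w(-95,0,60))
plan(b2w(-95,0,200)); 
E
```

```text
[ 0.36949468 -0.60957812  0.        ] [ 0.40266595 -0.95191794  0.15      ] [ 0.39418492 -0.73252677  0.2       ] [0.54573241 0.20642594 0.06      ]
t 0.1 inc cm [ 58.27 -65.23   4.85] twist 39.7 tool x [0.951 0.309 0.   ] y [ 0.309 -0.951 -0.002] z [-3.0e-04  1.7e-03 -1.0e+00] q6 -0.119014981912976 F [ 0.6 -0.2 -0. ] op 0.08521213100039518
```

Emit:
move_arm(increments=[[0, 0, -5, 0, 8.54], [3, -4, -6, 0, 8.54], [7, -8, -6, 5, 8.54], [11, -12.5, -6, 12, 8.54], [15, -17, -6, 20, 8.54]])

```text
t: 0.72
tool_pos: [0.2835, -0.3846, 0.3077]
tool_rot: [-3.14, 0.063, 0.0]
contact_force: [1.6, 0.1, 1.1]
opening: 0.0855
```

```bash
python3 - <<'E'
from h import *
plan(b2w(-95,0,200)); 
E
```

```text
t 0.725 inc cm [ 23.82 -60.1   10.82] twist 19.4 tool x [ 0.999 -0.04  -0.   ] y [-0.04  -0.999 -0.001] z [-0.e+00  8.e-04 -1.e+00] q6 0.5195106753516384 F [1.6 0.1 1.1] op 0.08547473373584623
```

Emit:
move_arm(increments=[[2, -5, 0, 5, 8.54], [4, -10, 0, 10, 8.54], [6, -15.5, 0, 15, 8.54], [8, -21, 0, 19.4, 8.54], [10, -26, 0, 19.4, 8.54]])

```text
t: 1.35
tool_pos: [0.3924, -0.1282, 0.308]
tool_rot: [3.087, -0.584, 0.0]
contact_force: [0.5, -0.6, 0.2]
opening: 0.0851
```

```bash
python3 - <<'E'
from h import *
plan(b2w(-95,0,200)); 
E
```

```text
t 1.35 inc cm [  2.04 -36.75  10.8 ] twist 0.3 tool x [ 0.931 -0.366  0.   ] y [-0.366 -0.931 -0.   ] z [ 3.e-04 -1.e-04 -1.e+00] q6 1.4484805031527634 F [ 0.5 -0.6  0.2] op 0.08510814897232871
```

Emit:
move_arm(increments=[[0.3, -6, 0, 0.3, 8.54], [0.7, -12, 0, 0.3, 8.54], [1, -18, 0, 0.3, 8.54], [1.3, -24, 1, 0.3, 8.54], [1.7, -30, 3, 0.3, 8.54]])

```text
t: 1.98
tool_pos: [0.5181, 0.1444, 0.279]
tool_rot: [-3.085, 0.591, -0.003]
contact_force: [1.0, -0.2, 0.2]
opening: 0.0855
```

```bash
python3 - <<'E'
from h import *
plan(b2w(-95,0,120)); 
E
```

```text
t 1.975 inc cm [ 0.24 -6.77 15.91] twist 0.0 tool x [ 0.929 -0.37   0.002] y [-0.37  -0.929 -0.001] z [ 0.0023  0.     -1.    ] q6 2.0827637481038512 F [ 1.  -0.2  0.2] op 0.08547556112145105
```

Emit:
move_arm(increments=[[0.2, -4.5, 3, 0, 8.54], [0.2, -6.8, 8, 0, 8.54], [0.2, -6.8, 13, 0, 8.54], [0.2, -6.8, 15.9, 0, 8.54], [0.2, -6.8, 15.9, 0, 8.54]])

```text
t: 2.6
tool_pos: [0.5417, 0.2041, 0.1158]
tool_rot: [3.082, -0.591, -0.011]
contact_force: [-0.9, 0.3, -0.5]
opening: 0.0854
```

```bash
python3 - <<'E'
from h import *
plan(b2w(-95,0,55)); 
a=grab('top','top1')['image'][150:370,100:300,::-1];b=grab('side','side1')['image'][180:440,160:440,::-1]
cv2.imwrite('pics/z3.png',np.hstack([cv2.resize(a,(400,440),interpolation=2),cv2.resize(b,(400,440),interpolation=2)]))
E
```

```text
t 2.6 inc cm [ 0.33 -0.39  6.08] twist -0.0 tool x [ 0.929 -0.37  -0.006] y [-0.37  -0.929  0.004] z [-0.0073 -0.0017 -1.    ] q6 2.1815083776968796 F [-0.9  0.3 -0.5] op 0.08537544095721598
```

View pics/z3.png

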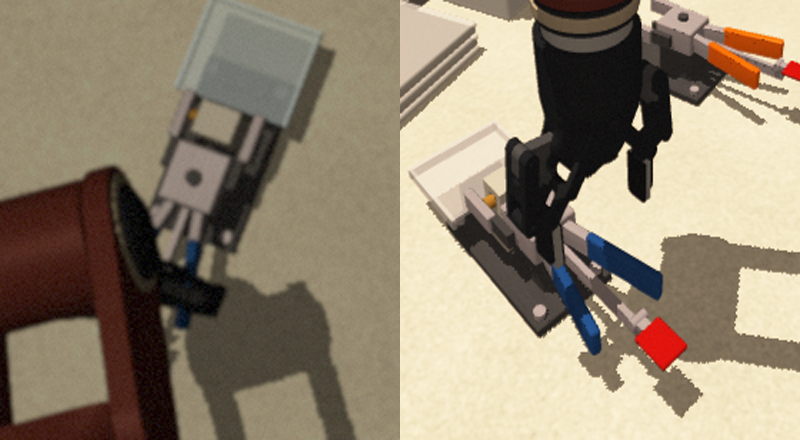

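```bash
python3 - <<'E'
from h import *
d=grab('side','side2'); o=sensors.get_obs(); R=Ro.from_rotvec(o['tool_rot']).as_matrix(); p=o['tool_pos']; print(p)
im=cv2.resize(d['image'][180:440,160:440],None,fx=2.8,fy=2.25,interpolation=2)[:,:,::-1].copy()
for s in(1,-1):
  for y in(42.7,57):
   for x in(-11,11):
    u=proj(d,p+R@np.array([x,s*y,4.])/1000); cv2.circle(im,(int((u[0]-160)*2.8),int((u[1]-180)*2.25)),3,(0,255,0),1)
for x,y,z in((-137,0,60),(-95,32.5,72),(-95,-32.5,72),(-191,14,66.5),(-191,-14,66.5),(-157,14,66.5),(-157,-14,66.5),(30,18,75),(60,18,75)):
    u=proj(d,b2w(x,y,z)); cv2.circle(im,(int((u[0]-160)*2.8),int((u[1]-180)*2.25)),3,(255,0,255),1)
cv2.imwrite('pics/z4.png',im)
plan(b2w(-95,0,55))
E
```

```text
[0.54538444 0.20480015 0.12147354]
t 2.75 inc cm [-0.04 -0.15  6.65] twist -0.0 tool x [ 0.929 -0.37   0.002] y [-0.37  -0.929 -0.002] z [ 2.7e-03  7.0e-04 -1.0e+00] q6 2.181472620007031 F [0.2 0.3 1.3] op 0.08509058579647719
```

View pics/z4.png

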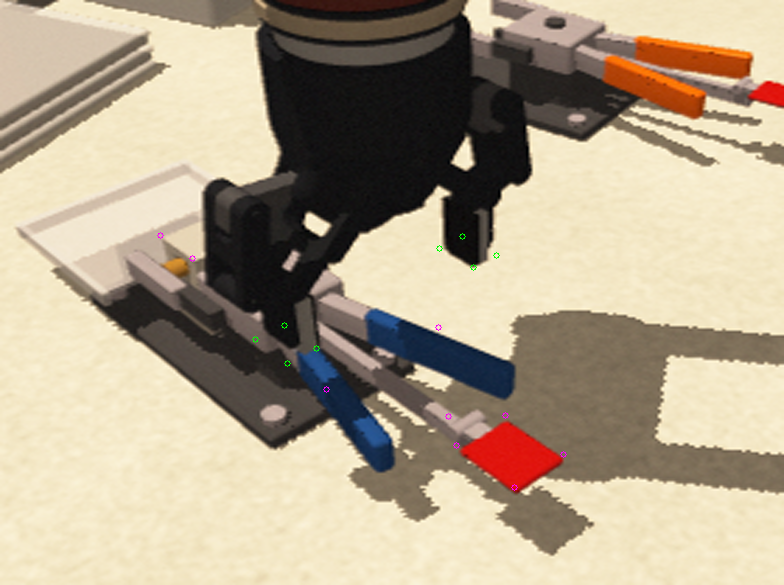

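Emit:
move_arm(increments=[[0, -0.1, 2.5, 0, 8.54], [0, -0.1, 5, 0, 8.54], [0, -0.1, 6.6, 0, 8.54], [0, -0.1, 6.6, 0, 8.54], [0, -0.1, 6.6, 0, 8.54]])

```text
t: 3.38
tool_pos: [0.5457, 0.2058, 0.0551]
tool_rot: [-3.084, 0.592, -0.004]
contact_force: [-0.7, 0.3, -0.2]
opening: 0.0853
```

```bash
python3 - <<'E'
from h import *
plan(b2w(-95,0,55)); 
a=grab('top','top3')['image'][150:370,100:300,::-1];b=grab('side','side3')['image'][220:440,180:420,::-1]
cv2.imwrite('pics/z5.png',np.hstack([cv2.resize(a,(300,330),interpolation=2),cv2.resize(b,(480,330*4//3),interpolation=2)[:330]]))
E
```

```text
t 3.375 inc cm [-0.02 -0.06  0.01] twist -0.0 tool x [ 0.929 -0.37   0.002] y [-0.37  -0.929 -0.001] z [ 2.4e-03  6.0e-04 -1.0e+00] q6 2.1829329797795123 F [-0.7  0.3 -0.2] op 0.08530244125119829
```

View pics/z5.png

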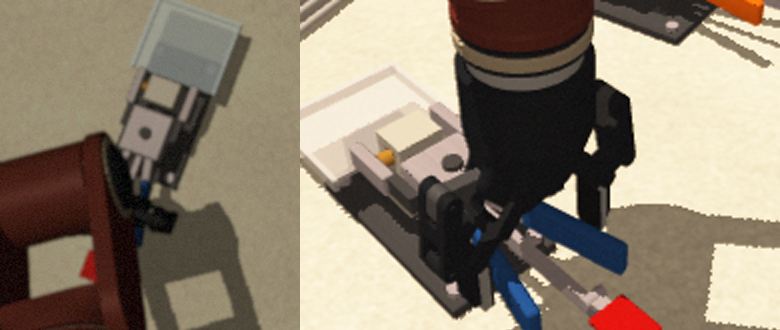

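The side view shows a finger outside each handle: the near one at about (475,285) and the far one at (595,200). The measured force is close to zero, so I'll squeeze.

Emit:
move_arm(increments=[[0, 0, 0, 0, 6.5], [0, 0, 0, 0, 5.5], [0, 0, 0, 0, 4.5], [0, 0, 0, 0, 3.8], [0, 0, 0, 0, 3.5]], newtons=40)

```text
t: 4.1
tool_pos: [0.5457, 0.2069, 0.0546]
tool_rot: [-3.081, 0.592, -0.004]
contact_force: [2.1, 6.9, 3.0]
opening: 0.035
```

Emit:
move_arm(increments=[[0, 0, 0, 0, 3.3], [0, 0, 0, 0, 3.3], [0, 0, 0, 0, 3.3], [0, 0, 0, 0, 3.3]])

```text
t: 4.6
tool_pos: [0.546, 0.2075, 0.0548]
tool_rot: [-3.081, 0.591, -0.004]
contact_force: [2.7, 8.6, 1.4]
opening: 0.0333
```

```bash
python3 - <<'E'
from h import *
plan(b2w(-95,0,55)); 
a=grab('top','top4')['image'][150:370,100:300,::-1];b=grab('side','side4')['image'][220:440,180:420,::-1]
cv2.imwrite('pics/z6.png',np.hstack([cv2.resize(a,(300,440),interpolation=2),cv2.resize(b,(480,440),interpolation=2)]))
E
```

```text
t 4.6 inc cm [ 0.02  0.1  -0.02] twist -0.0 tool x [ 0.929 -0.37   0.002] y [-0.37  -0.929 -0.005] z [ 0.0037  0.0042 -1.    ] q6 2.1828849780575266 F [2.7 8.6 1.4] op 0.03328769104939607
```

View pics/z6.png

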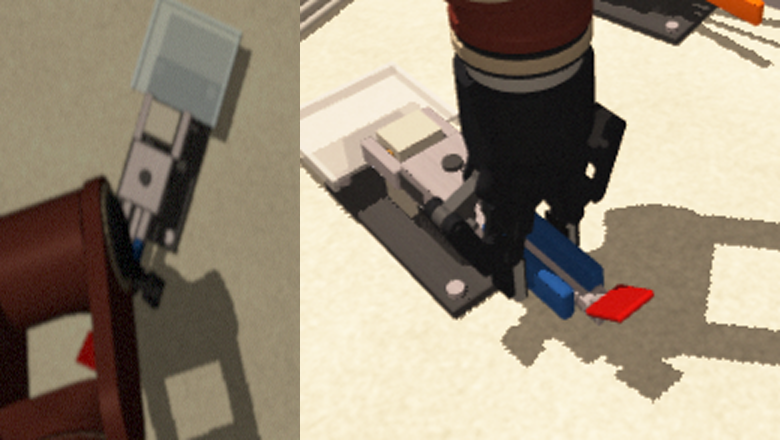

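The handles are shut, with the opening at 33.3 mm. The red lever is raised at (620,302), and the near jaw has come up against the block. I'll let go and check that the lock holds.

Emit:
move_arm(increments=[[0, 0, 0, 0, 5.5], [0, 0, 0, 0, 8], [0, 0, 0, 0, 8], [0, 0, 0, 0, 8], [0, 0, -3, 0, 8]])

```text
t: 5.32
tool_pos: [0.5422, 0.2048, 0.0808]
tool_rot: [3.082, -0.592, -0.01]
contact_force: [0.3, 0.1, -0.1]
opening: 0.0799
```

Emit:
move_arm(increments=[[0, 0, -4, 0, 8], [0, 0, -8, 0, 8], [2, 7, -10, 0, 4], [4, 12, -10, 0, 1], [4, 14, -10, 0, 0]])

```text
t: 5.95
tool_pos: [0.5302, 0.0579, 0.1844]
tool_rot: [3.084, -0.596, 0.003]
contact_force: [0.1, 0.6, -0.4]
opening: 0.0254
```

```bash
python3 - <<'E'
from h import *
plan(b2w(-172,0,130)); 
a=grab('top','top5')['image'][150:370,100:300,::-1];b=grab('side','side5')['image'][220:440,180:420,::-1]
cv2.imwrite('pics/z7.png',np.hstack([cv2.resize(a,(400,440),interpolation=2),cv2.resize(b,(400,440),interpolation=2)]))
E
```

```text
t 5.95 inc cm [-11.8  -14.33   5.42] twist -0.2 tool x [ 0.928 -0.373  0.002] y [-0.373 -0.928  0.   ] z [ 1.5e-03 -7.0e-04 -1.0e+00] q6 1.9225103797640464 F [ 0.1  0.6 -0.4] op 0.02536438270527545
```

View pics/z7.png

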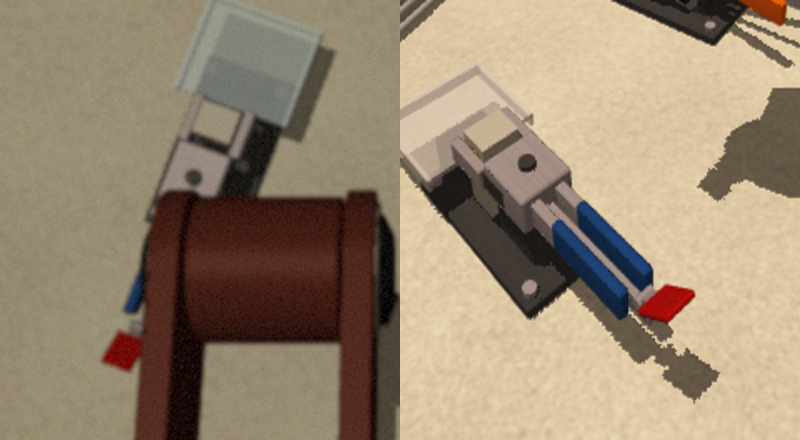

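With the hand off, the side view shows the handles still shut at about (600,260) and the lever raised at (668,302), so the lock holds. Next I'll go above the lever with the fingers closed.

Emit:
move_arm(increments=[[-3.5, -4.5, 0, 0, 0], [-7, -9, 0, 0, 0], [-11.8, -14.3, 0, 0, 0], [-11.8, -14.3, 3, 0, 0], [-11.8, -14.3, 5, 0, 0]])

```text
t: 6.68
tool_pos: [0.4722, 0.2386, 0.1321]
tool_rot: [3.086, -0.587, -0.002]
contact_force: [-0.4, -0.9, -0.7]
opening: -0.0001
```

Emit:
move_arm(increments=[[0, 0, 0, 0, 0], [0, 0, 0, 0, 0]])

```text
t: 6.92
tool_pos: [0.4741, 0.2367, 0.1341]
tool_rot: [-3.085, 0.594, -0.001]
contact_force: [0.2, 0.0, 0.6]
opening: 0.0
```

```bash
python3 - <<'E'
from h import *
plan(b2w(-172,0,89)); 
b=grab('side','side6')['image'][200:440,180:420,::-1]
cv2.imwrite('pics/z8.png',cv2.resize(b,(580,580),interpolation=2))
E
```

```text
t 6.925 inc cm [0.08 0.16 4.51] twist -0.1 tool x [ 0.929 -0.371  0.001] y [-0.371 -0.929 -0.   ] z [ 7.e-04  2.e-04 -1.e+00] q6 2.2738008861265073 F [0.2 0.  0.6] op 1.3049025815456289e-05
```

View pics/z8.png

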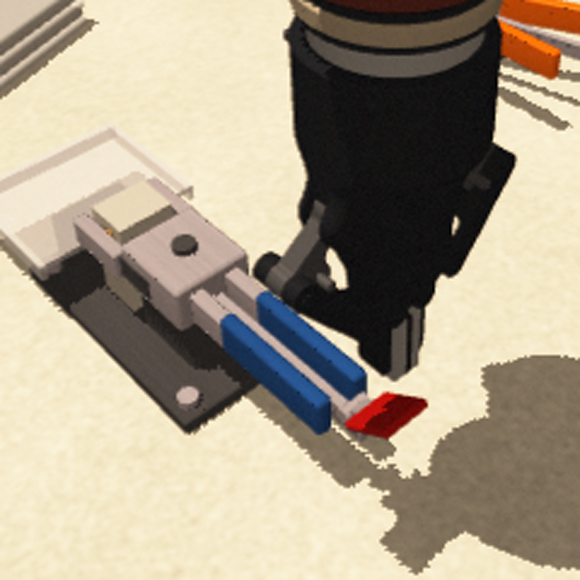

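The closed fingertips at (395,370) are above the raised plate at (388,415). I'll push down and watch the force.

Emit:
move_arm(increments=[[0, 0.1, 1.5, 0, 0], [0, 0.1, 2.5, 0, 0], [0, 0.1, 2.9, 0, 0], [0, 0.1, 3.3, 0, 0], [0, 0.1, 3.3, 0, 0]])

```text
t: 7.6
tool_pos: [0.4727, 0.2362, 0.1001]
tool_rot: [3.085, -0.592, -0.001]
contact_force: [0.9, 0.2, 0.6]
opening: 0.0002
```

```bash
python3 - <<'E'
from h import *
plan(b2w(-172,0,89)); 
b=grab('side','side7')['image'][200:440,180:420,::-1]
cv2.imwrite('pics/z9.png',cv2.resize(b,(580,580),interpolation=2))
E
```

```text
t 7.6 inc cm [0.19 0.06 1.11] twist -0.0 tool x [ 0.929 -0.37  -0.001] y [-0.37  -0.929  0.001] z [-8.e-04 -3.e-04 -1.e+00] q6 2.2723246973567104 F [0.9 0.2 0.6] op 0.00016605465214771737
```

View pics/z9.png

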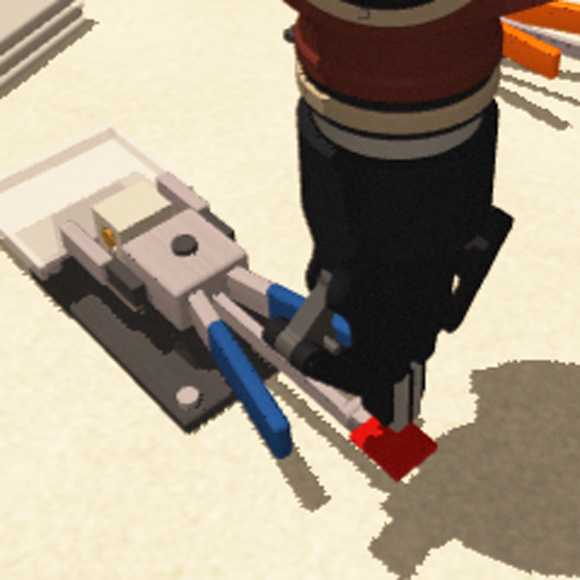

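The pliers have sprung open: the handles are spread and the plate is level. I'll lift straight up and away.

Emit:
move_arm(increments=[[0, 0, -4, 0, 0], [0, 0, -9, 0, 0], [0, 2, -14, 0, 0], [1, 8, -17, 0, 0], [2, 14, -17, 0, 0]])

```text
t: 8.28
tool_pos: [0.4414, 0.1011, 0.2745]
tool_rot: [-3.085, 0.588, -0.011]
contact_force: [0.5, -1.3, 0.2]
opening: 0.0003
```

Emit:
move_arm(increments=[[0, 5, 0, 0, 0], [0, 10, 0, 0, 0], [0, 15, 0, 0, 0], [0, 15, 0, 0, 0]])

```text
t: 8.78
tool_pos: [0.3842, -0.0399, 0.271]
tool_rot: [3.083, -0.601, 0.003]
contact_force: [0.4, -0.0, 1.0]
opening: 0.0001
```

```bash
python3 - <<'E'
from h import *
plan(b2w(-172,0,89)); 
T=grab('top','top8');S=grab('side','side8')
a=T['image'][140:360,130:280,::-1];b=S['image'][240:400,170:380,::-1]
cv2.imwrite('pics/z10.png',np.hstack([cv2.resize(a,(300,440),interpolation=2),cv2.resize(b,(490,440),interpolation=2)]))
print([proj(S,b2w(45,y,60)).round(1) for y in(18,20,27)])
for c in('red','blue'):
    for d in(T,S): print([x[0] for x in comps(d['image'],c)])
hsv=cv2.cvtColor(S['image'],cv2.COLOR_RGB2HSV); m=cv2.inRange(hsv,(8,150,90),(25,255,255))
print([s for s in cv2.connectedComponentsWithStats(m[290:320,200:240])[2]])
hsv=cv2.cvtColor(load('side0')['image'],cv2.COLOR_RGB2HSV); m=cv2.inRange(hsv,(8,150,90),(25,255,255))
print([s for s in cv2.connectedComponentsWithStats(m[290:320,200:240])[2]])
E
```

```text
t 8.775 inc cm [ -2.01 -28.85  18.19] twist -0.4 tool x [ 0.927 -0.376  0.002] y [-0.376 -0.927  0.   ] z [ 0.0016 -0.001  -1.    ] q6 1.6594194108643414 F [ 0.4 -0.   1. ] op 6.77062871482576e-05
[array([224.4, 297.6]), array([223.2, 298.3]), array([219. , 300.6])]
[array([609.6, 141.9]), array([163. , 327.4]), array([379.9, 331.7])]
[array([359.2,  92.9]), array([438.6, 222. ]), array([342.3, 382.4])]
[array([164.5, 281.4]), array([193.3, 292. ]), array([ 32.9, 303.7])]
[array([602. ,   3.5]), array([581.4, 120.4]), array([316.8, 336.7]), array([282.9, 360.2])]
[array([   0,    0,   40,   30, 1180], dtype=int32), array([22,  5,  5,  6, 20], dtype=int32)]
[array([   0,    0,   40,   30, 1162], dtype=int32), array([19,  5,  8,  7, 38], dtype=int32)]
```

View pics/z10.png

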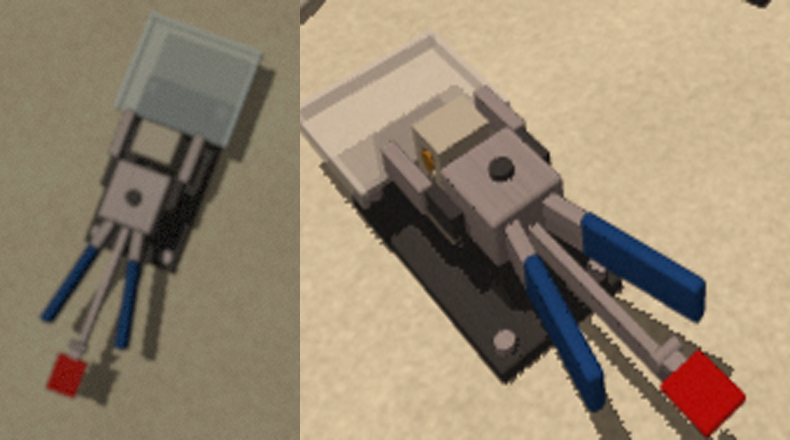

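The pin has gone in, but I want a closer measurement of how far it still sticks out before handing in.

```bash
python3 - <<'E'
from h import *
r=[]
for n in('side0','side5','side8'):
    r.append(cv2.resize(load(n)['image'][280:325,195:245,::-1],(266,240),interpolation=cv2.INTER_NEAREST))
q=[]
for n in('top0','top5','top8'):
    q.append(cv2.resize(load(n)['image'][185:225,180:230,::-1],(266,240),interpolation=cv2.INTER_NEAREST))
cv2.imwrite('pics/z11.png',np.vstack([np.hstack(r),np.hstack(q)]))
S=load('side8')
for y in(20,27):
  print(y,[proj(S,b2w(45+6*np.cos(a),y,60+6*np.sin(a))).round(1).tolist() for a in np.arange(0,6.28,np.pi/4)])
print([proj(S,b2w(*p)).round(1).tolist() for p in((30,18,75),(60,18,75))])
hsvs=[cv2.cvtColor(load(n)['image'],cv2.COLOR_RGB2HSV) for n in('side0','side8')]
for h in hsvs:
  m=cv2.inRange(h,(8,110,60),(25,255,255))[290:308,212:232]; print('\n'.join(''.join('#' if v else '.' for v in row) for row in m)); print()
E
```

```text
20 [[220.9, 296.2], [221.2, 294.6], [222.6, 295.1], [224.4, 297.5], [225.6, 300.3], [225.3, 302.0], [223.8, 301.4], [222.0, 299.0]]
27 [[216.7, 298.5], [216.9, 296.9], [218.3, 297.4], [220.2, 299.8], [221.3, 302.7], [221.0, 304.3], [219.6, 303.7], [217.8, 301.3]]
[[228.8, 294.8], [217.2, 284.5]]
....................
....................
....................
....................
...........##.......
.........#####......
.......########.....
......#########.....
......#########.....
.......#########....
........########....
.........#######....
...........####.....
............#.......
....................
....................
....................
....................

....................
....................
....................
....................
...........##.......
..........####......
..........#####.....
..........#####.....
..........#####.....
...........#####....
...........#####....
............####....
.............##.....
....................
....................
....................
....................
....................
```

View pics/z11.png

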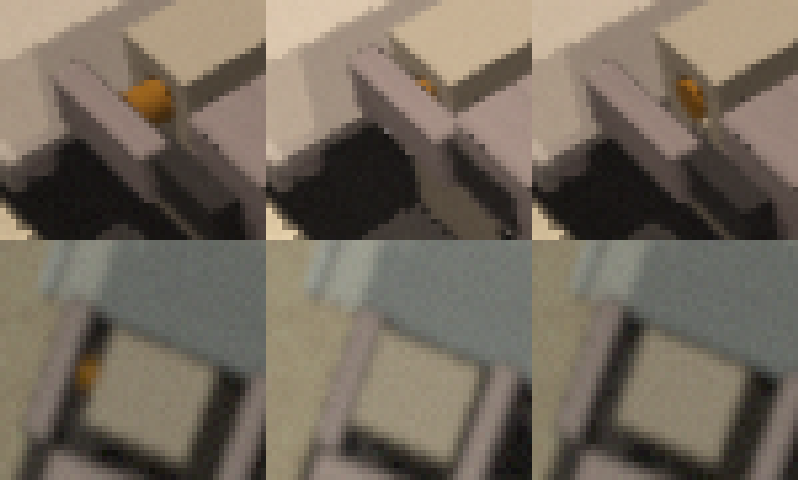

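The top view shows no brass standing out of the block any more. In the side view only the end face is left, at columns 222–227, which fits 0–2 mm proud. The handle and plate positions are back to where they started, so I'll hand the job in.

```bash
python3 - <<'E'
from h import *
print(order.finish_job())
E
```

```text
the job is handed in; nothing more can be done
None
```

The pin is pressed into the hinge block and the blue pliers are open again. I squeezed the blue handles until they locked, took the hand off, then pushed the red lever down and moved the arm clear. The job was handed in at about 9 s of the 38 s allowed.

- **Lock:** the fingers stopped at 33.3 mm over the handles, against 34 mm expected when locked. With the hand off, the side picture showed the handles still shut and the lever raised.
- **Release:** after the push, the blue handles and the red plate were back within about 0.5 px of where they started in both views.
- **Pin:** the top view no longer shows any brass outside the block. The side view shows only the end face, which fits 0–2 mm proud. At about 0.6 px per mm, I can't measure it more finely than that.
- **Rest of the scene:** the orange lever's plate is where it was at the start. I didn't measure the orange handles themselves, but the arm only passed high above them. The arm ended clear, reading about 1 N with nothing near it. The largest contact force I read was about 9 N, during the squeeze.

The two cameras disagreed by 3–6 mm on where the pliers stood. I used a value between them, so the squeeze was about 1 mm off centre, which did no harm.

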